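# Scoop the cast boulders into the tub that matches their tag

### The arm

A 6-joint arm with a two-finger parallel gripper is mounted at the origin on the work surface; the furniture and walls round the work are solid. World frame = base frame: x ahead of the robot, y to its left, z up, the work surface at z = 0. Lengths are in m, angles in rad, forces in N, time in s.
With the tool pointing down it reaches from about 0.25 to 0.775 m from the base axis. Payload 4 kg.
Tool frame: the origin (TCP) lies on the centre line of the jaws, within the pads' length; the fingertips stand robot.tips_ahead ahead of it and the grasp point (between the pads) lies 8 mm behind it (robot.tips_ahead is the distance from the TCP to the fingertips, in m); z points along the fingers, y is the line along which they close (so a half turn about z gives the same grasp; the last joint's range is limited). The gripper opens to 94 mm and grips with 3 to 60 N. Pads are 16 mm wide; open, the fingers measure 119 mm over their backs; the gripper's body (75 mm by 177 mm) begins 78 mm behind the grasp point.
Start: joints at [1.218, 0.087, 1.371, -0, 1.684, -0.103], TCP at [0.136, 0.533, 0.217] pointing down, gripper open.
Joint ranges: [-3.1, 3.1], [-0.76, 2.03], [0.27, 2.55], [-1.08, 4.22], [0.17, 2.65], [-2.57, 2.57]. Speed limits (rad/s): [2.79, 2.79, 3.14, 3.14, 3.14, 3.14].

### API

Orientations are given as [roll, pitch, yaw] about the fixed x, y, z axes, in that order (R = Rz(yaw) Ry(pitch) Rx(roll)).
In Python, from bench import robot, snapshot, close_job, spotter gives the robot as it stands. The module is installed in compiled form; this text tells all that it offers.
- The arm moves only by the tool servo_tool, never from a script. Its argument "commands" is one flat list of numbers, 7 for each row, row after row: the shift along the tool's x, y, z in m, then the turn, a rotation vector about the tool's x, y, z in degrees, then the finger opening in m, from 0 to 0.094. In form: [x, y, z, ax, ay, az, grip, x, y, z, ax, ay, az, grip, ...]. A call has 1 to 10 rows; each row is the pose to reach, as a shift and turn from the pose commanded when the call began, along the tool's axes at that moment; what a row does not reach only later rows make up. A row lasts 1/8 s, in which the tool goes at most 62.5 mm and 10.7 degrees, less where a joint would pass 70% of its speed; a pose out of reach is approached as far as the arm can. A call with a gripper value outside its range is refused whole. The fingers move at their own pace and stop on an object; the grip force is fixed at half the most. Time passes only in rows, so rows that repeat a pose let the fingers close. It gives the time, the measured TCP pose, the force, the opening and the grip force at its end, in the units of the state.
- robot.get_obs(): the state, without advancing time (a new reading comes with each control period).
- snapshot(name): name is "scene" or "top" or "wrist"; returns a dict with "img" (400x640x3 uint8, blue, green, red), "camera_matrix" (3x3 intrinsics, pixels), "k1" (the pictures are not rectified: a ray, as slopes to the right and down, at radius r is drawn at 1 + k1 r^2 times it, then the intrinsics apply), "extrinsics" (4x4, takes a point from camera to world coordinates); the wrist camera has in their place "hand_eye" (4x4, takes a point from camera to tool coordinates, whose origin is the TCP and whose axes are the flange's). Camera axes: x right, y down, z forward; pixel columns grow to the right and rows downward; lengths in m; the calibration is good to about 2 mm. A picture is of the moment at which its call begins: read the wrist's pose just before it. There is no depth.
- close_job(): hands the job in; it is judged then, once.
Trained networks look in a picture, given as the dict that the camera call returned (one of the last four; its "shot" number tells which), for a name from the list of things; names that differ only in an ending like _2 or _b are one class to them, and where a whole thing is asked for, a point or a joint stands for the part that bears it (a point fixed in the world has none). Each returns a list of dicts, best first, with "conf" (0 to 1); they miss things now and then, are a little off and sometimes report something else, mostly with a low value. They report only what shows in the picture. A call takes as long as a camera call.
- spotter.trace(name, picture): "region" (400x640 bool, what is visible of it) and "box" ([left, top, width, height] in pixels, round what is visible of it).
The state is a dict: "time": time; "joint_positions": joint angles; "qvel": joint speeds; "joint_torque": joint torques, N m; "tool_pos": TCP position; "ee_rot": TCP orientation; "wrist_force": force on the tool from outside, world axes, zero at the start; "wrist_torque": the same for the moment, N m; "width": finger opening in m; "finger_force": force on a finger pad.
Only numpy, scipy, OpenCV 4.12 (cv2) and the standard library are available. Lean on these libraries where they do the work, as an engineer would, in place of code of your own. Each camera call takes 0.05 s, during which the arm holds its last target. There are 200 camera calls.

### The job

Scoop the three plaster boulders out of the drying tray with the steel scoop and tip them all into the storage tub whose tag has the same colour as the tag on the tray's tab (green or red). Their paint is still tacky and plaster chips, so do not touch them with the fingers and tip them in from low over the tub; then stand the scoop back on the table upright. Leave the tubs, the glue bottle, the standing barrel and the model house where they are.

Things in the scene. Friction and masses are not known exactly. Their poses are not given: they have to be found in the camera images.
- scoop: Steel bin scoop, 0.16 kg, on its flat bottom. Origin on its underside; +x is where its open mouth points. Pan x -45 to +50 mm, 80 mm wide outside, floor 2 mm thinning to 0.8 mm at the front lip; back wall and side walls 38 mm high, the sides sloping down to the lip from x = +8 mm. A black grip bar (see scoop_grip) lies over the pan, joined to its back by a strap.
- scoop_grip (a point): Middle of the scoop's black grip bar, 66 mm above the scoop's underside; axes as the scoop's. The bar runs along x, 66 mm long, 18 mm wide (y), 22 mm tall (z 55 to 77 mm above the scoop's underside), its middle 13 mm behind the scoop's origin, with flat upright sides: pinch it across y from above, upright or leaning along x.
- scoop_lip (a point): Middle of the scoop's front lip, at the level of its underside. Axes as the scoop's.
- tray: Dark grey tray, fixed. Origin on the table under its middle; OPEN at its -x end (floor ends at x = -72 mm), closed at its +x end by a wall 46 mm high, inner face leaning from x = +66 mm at the floor to +73 mm. Floor 3 mm thick, inner width 92 mm (y), walls 3 mm thick, 26 mm high (rising to the end wall). +x points roughly away from the robot. A tab with a colour tag juts from its -y side.
- tray_tag (a point): Spot on the tray's tab (3 mm above the table, outside the -y wall) where the batch's round colour tag lies.
- tag_green: Green round tag, 28 mm across and 2 mm thick, fixed; origin under its middle. Lies either on the tray's tab or, as the unused spare, on the cork mat (50 mm square) near the robot.
- tag_red: Red round tag, same size, fixed; lies on the other of these two spots.
- tub_green: White open square tub with a green round tag on a tab at its rim, loose, 0.35 kg. Origin on its underside at the middle; 115 mm square outside, 50 mm high, walls 3 mm, inner floor at 3 mm. The tab juts 34 mm out of its -y side at rim height.
- tub_red: The same tub with a red round tag on its tab.
- boulder_0: Sand-coloured cast plaster boulder, about 24 mm across and 18 mm high, 14 g; origin at the middle of its flat 11 mm foot, its sides bulge outwards above it. Stands on the tray's floor near its end wall at the start.
- boulder_1: Sand-coloured cast plaster boulder, about 24 mm across and 18 mm high, 14 g; origin at the middle of its flat 11 mm foot, its sides bulge outwards above it. Stands on the tray's floor near its end wall at the start.
- boulder_2: Sand-coloured cast plaster boulder, about 24 mm across and 18 mm high, 14 g; origin at the middle of its flat 11 mm foot, its sides bulge outwards above it. Stands on the tray's floor near its end wall at the start.
- glue: Bystander: white glue bottle with an orange cap, 30 mm across, 74 mm high, standing; origin under its middle.
- keg: Bystander: dark wooden model barrel standing upright, 27 mm across, 34 mm high; origin under its middle.
- house: Bystander: small sand-coloured model house, 87x84x56 mm; origin under its middle.

How it is judged:
By the outcome, as a careful person would: the job done as asked, in the order asked, and still so for the second after the job is handed in, with the robot touching nothing.
It also fails if it takes over 64 s, if anything falls off the work surface, if the arm or the gripper's body presses on something with over 40 N, if the wrist force passes 120 N, or if a joint passes its speed limit or range.

## Working session

There is one attempt and no reset: what is moved stays moved. The work goes in short steps, Python scripts to look and compute and a tool call to move; the robot and the scene stay as the last step left them, time stands still between calls to the robot, and variables do not carry over. Pictures are saved under pics/ and viewed, at most 10 in all, crops included, and the job is handed in when it is done.

Besides the shell and the picture viewer there is one more tool, called after "Emit:" as name(argument=value, ...), one argument or row to a line, values as JSON. servo_tool: Moves the arm, as the interface text tells. Its arguments: {"type":"object","properties":{"commands":{"type":"array","items":{"type":"number"}}},"required":["commands"]}

```bash
mkdir -p pics; ls
cat > h.py <<'E'
import numpy as np, cv2, json
from bench import robot, snapshot, spotter
from scipy.spatial.transform import Rotation as R
def ray(p,uv,T=None):
    K=p["camera_matrix"]; x,y=(uv[0]-K[0,2])/K[0,0],(uv[1]-K[1,2])/K[1,1]
    rd=np.hypot(x,y); r=rd
    for _ in range(20): r=rd/(1+p["k1"]*r*r)
    s=r/rd if rd>0 else 1
    T=p["extrinsics"] if T is None else T
    return T[:3,3],T[:3,:3]@np.array([x*s,y*s,1])
def at(p,uv,z,T=None):
    o,d=ray(p,uv,T); return o+d*(z-o[2])/d[2]
def proj(p,X,T=None):
    T=p["extrinsics"] if T is None else T
    c=np.linalg.inv(T)@np.append(X,1); x,y=c[0]/c[2],c[1]/c[2]; f=1+p["k1"]*(x*x+y*y)
    K=p["camera_matrix"]; return K[0,0]*x*f+K[0,2],K[1,1]*y*f+K[1,2]
def tool(o):
    T=np.eye(4); T[:3,:3]=R.from_euler('xyz',o["ee_rot"]).as_matrix(); T[:3,3]=o["tool_pos"]; return T
E
python3 - <<'E'
from h import *
o=robot.get_obs(); print({k:np.round(v,3) for k,v in o.items()}, robot.tips_ahead)
ps={n:snapshot(n) for n in("top","scene")}
for n,p in ps.items():
    cv2.imwrite(f"pics/{n}0.png",p["img"]); print(n,p["k1"],np.round(p["extrinsics"],3).tolist(),np.round(p["camera_matrix"],1).tolist())
    for k in["scoop","scoop_grip","tray","tag_green","tag_red","tub_green","tub_red","boulder_0","glue","keg","house"]:
        for r in spotter.trace(k,p)[:4]:
            ys,xs=np.nonzero(r["region"]); c=(xs.mean(),ys.mean())
            print(k,round(r["conf"],2),r["box"],np.round(c,1),np.round(at(p,c,0)[:2],3))
E
```

```text
pics
{'time': np.float64(0.0), 'joint_positions': array([ 1.218,  0.088,  1.372, -0.   ,  1.684, -0.103]), 'qvel': array([ 0.001, -0.002,  0.001, -0.001,  0.002,  0.001]), 'joint_torque': array([ 1.0000e-03, -3.4019e+01, -3.0242e+01,  7.2000e-02,  3.3000e-02,
       -0.0000e+00]), 'tool_pos': array([0.136, 0.532, 0.215]), 'ee_rot': array([-3.139, -0.   ,  2.892]), 'wrist_force': array([-1.171, -0.092,  0.358]), 'wrist_torque': array([ 0.014,  0.003, -0.034]), 'finger_force': np.float64(0.0), 'width': np.float64(0.094)} 0.011
top 0.004404083596112088 [[-0.015, -0.999, 0.053, 0.385], [-1.0, 0.014, -0.013, -0.031], [0.012, -0.053, -0.999, 0.96], [0.0, 0.0, 0.0, 1.0]] [[437.8, 0.0, 321.2], [0.0, 437.8, 204.2], [0.0, 0.0, 1.0]]
scoop 0.91 [292.5, 153.6, 40.2, 48.0] [313.4 178.3] [ 0.493 -0.027]
scoop 0.17 [405.5, 131.8, 3.8, 4.5] [405.3 134.5] [ 0.588 -0.232]
scoop_grip 0.91 [291.2, 156.2, 45.3, 46.1] [314.  178.4] [ 0.492 -0.028]
tray 0.84 [370.6, 113.7, 67.8, 76.5] [400.8 151.4] [ 0.55  -0.221]
tray 0.33 [293.5, 156.3, 42.2, 45.2] [313.8 178.3] [ 0.493 -0.028]
tag_red 0.57 [421.4, 137.9
[... 847 characters left out ...]
[ 0.486 -0.036]
scoop_grip 0.93 [267.9, 198.8, 43.9, 54.7] [286.8 226.1] [ 0.486 -0.036]
tray 0.63 [260.2, 198.8, 52.5, 55.0] [286.9 226. ] [ 0.486 -0.036]
tub_green 0.89 [344.7, 237.4, 87.7, 80.4] [382.8 276.7] [0.379 0.182]
tub_red 0.73 [273.9, 268.1, 82.1, 87.9] [312.9 308.7] [0.544 0.157]
tub_red 0.45 [186.2, 150.6, 77.8, 62.0] [223.8 180.3] [ 0.547 -0.226]
boulder_0 0.6 [218.7, 180.0, 9.6, 6.8] [222.5 183.3] [ 0.554 -0.22 ]
boulder_0 0.39 [203.5, 183.5, 8.2, 3.3] [207.9 184. ] [ 0.584 -0.238]
glue 0.59 [334.7, 205.8, 12.0, 21.3] [342.  216.3] [0.366 0.013]
keg 0.67 [315.9, 188.8, 13.1, 15.0] [321.6 196.4] [ 0.375 -0.057]
house 0.76 [277.0, 93.9, 36.9, 45.0] [293.8 116.4] [ 0.297 -0.301]
```

Run:
```python
import cv2
im=cv2.imread("pics/top0.png"); a=cv2.resize(im[95:275,170:470],None,fx=2.66,fy=2.66,interpolation=cv2.INTER_CUBIC); cv2.imwrite("pics/topc.png",a)
im=cv2.imread("pics/scene0.png"); a=cv2.resize(im[85:360,165:440],None,fx=2.18,fy=2.18,interpolation=cv2.INTER_CUBIC); cv2.imwrite("pics/scenec.png",a)
```

```text
(no output)
```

View pics/topc.png

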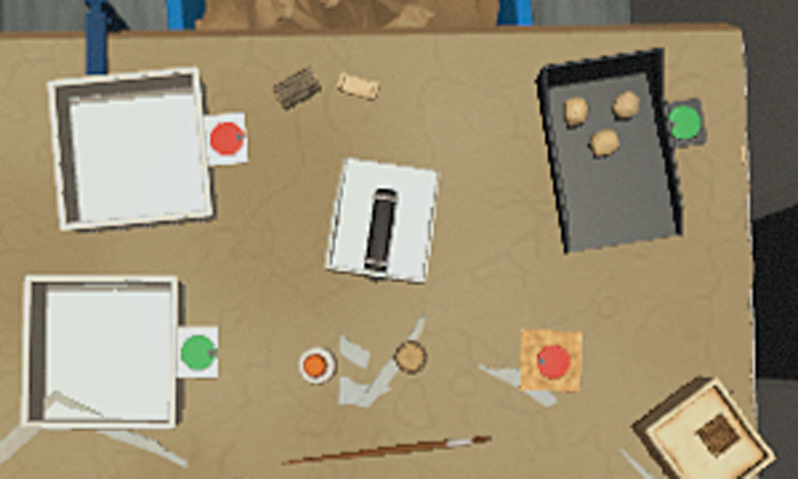

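View pics/scenec.png

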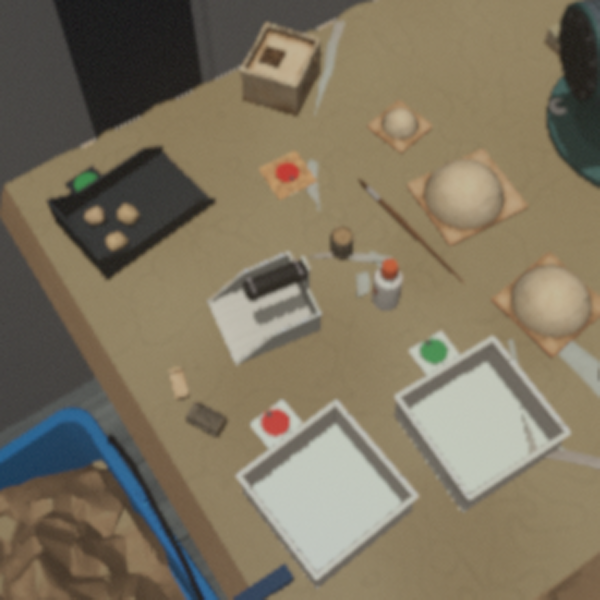

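The tray tab carries the green tag at crop (685,122), so the target is tub_green. The scoop's mouth points away from the robot, with its lip edge at crop (345,158)–(438,172). The three boulders are at crop (575,110), (627,105) and (603,143).

Run:
```python
from h import *
p=snapshot("top")
def c(x,y,z): return at(p,(170+x/2.66,95+y/2.66),z)
P={}
for n,a in dict(lipL=(345,158,.0),lipR=(438,172,.0),bkL=(327,268,.038),bkR=(427,282,.038),gripF=(384,189,.077),gripB=(376,272,.077),
 trFL=(537,70,.046),trFR=(662,48,.046),trNL=(567,252,.026),trNR=(682,235,.026),tag=(685,122,.005),
 b0=(575,109,.012),b1=(627,104,.012),b2=(603,142,.012),
 tg1=(24,277,.05),tg2=(178,277,.05),tg3=(178,428,.05),tg4=(24,425,.05),ttag=(199,352,.05),glue=(316,366,.074),keg=(410,356,.034),tr3=(214,215,.05),trtag=(227,140,.05)).items():
    P[n]=c(*a); print(n,np.round(P[n],4))
f=lambda a,b:np.round(np.linalg.norm(P[a]-P[b]),4)
print("lip w",f('lipL','lipR'),"grip",f('gripF','gripB'),"tray end w",f('trFL','trFR'),"open w",f('trNL','trNR'),"tub",f('tg1','tg2'),f('tg2','tg3'))
sx=(P['lipL']+P['lipR'])/2; g=(P['gripF']+P['gripB'])/2
d=sx-g; print("scoop yaw grip",np.degrees(np.arctan2(*(P['gripF']-P['gripB'])[1::-1])),"lipg",np.degrees(np.arctan2(d[1],d[0])),np.hypot(*d[:2]),"grip",g)
# tray
e=(P['trFL']+P['trFR'])/2; w=(P['trNL']+P['trNR'])/2; d=e-w; yaw=np.arctan2(d[1],d[0]); l=np.hypot(*d[:2])
u=np.array([np.cos(yaw),np.sin(yaw)]); v=np.array([-u[1],u[0]])
o=w[:2]+u*72; o=w[:2]+u*.072
print("tray yaw",np.degrees(yaw),"len",l,"origin",o)
dl=P['trFR']-P['trFL'];dn=P['trNR']-P['trNL']
for q in(dl,dn): print(np.degrees(np.arctan2(q[1],q[0]))+90)
for n in('b0','b1','b2','tag'): q=P[n][:2]-o; print(n,np.round([q@u,q@v],4))
print(robot.get_obs()['time'])
```

```text
lipL [0.5461 0.0027 0.    ]
lipR [ 0.5335 -0.0743  0.    ]
bkL [0.4521 0.0167 0.038 ]
bkR [ 0.4399 -0.0624  0.038 ]
gripF [ 0.509  -0.0294  0.077 ]
gripB [ 0.4457 -0.0224  0.077 ]
trFL [ 0.6069 -0.1522  0.046 ]
trFR [ 0.6234 -0.2522  0.046 ]
trNL [ 0.4632 -0.176   0.026 ]
trNR [ 0.4757 -0.2692  0.026 ]
tag [ 0.5718 -0.2797  0.005 ]
b0 [ 0.5823 -0.1874  0.012 ]
b1 [ 0.5859 -0.2303  0.012 ]
b2 [ 0.5547 -0.2098  0.012 ]
tg1 [0.4475 0.2521 0.05  ]
tg2 [0.4458 0.1324 0.05  ]
tg3 [0.3285 0.1329 0.05  ]
tg4 [0.3327 0.2518 0.05  ]
ttag [0.3871 0.1164 0.05  ]
glue [0.3751 0.0241 0.074 ]
keg [ 0.3815 -0.0481  0.034 ]
tr3 [0.4941 0.1041 0.05  ]
trtag [0.5532 0.0935 0.05  ]
lip w 0.078 grip 0.0637 tray end w 0.1014 open w 0.0941 tub 0.1197 0.1173
scoop yaw grip -6.270189343609479 lipg -8.976775432323471 0.06322273160718524 grip [ 0.47734941 -0.0259044   0.077     ]
tray yaw 7.966962232974084 len 0.14711069214054814 origin [ 0.54075407 -0.21262398]
9.371327115252669
7.622727959372654
b0 [0.0447 0.0193]
b1 [ 0.0423 -0.0238]
b2 [0.0142 0.0009]
tag [ 0.0214 -0.0707]
1.25
```

Emit:
servo_tool(
  commands=[-0.34, -0.266, 0.015, 0, 0, -34, 0.05, -0.34, -0.266, 0.015, 0, 0, -34, 0.05, -0.34, -0.266, 0.015, 0, 0, -34, 0.05, -0.34, -0.266, 0.015, 0, 0, -34, 0.05, -0.34, -0.266, 0.015, 0, 0, -34, 0.05, -0.34, -0.266, 0.015, 0, 0, -34, 0.05, -0.34, -0.266, 0.015, 0, 0, -34, 0.05, -0.34, -0.266, 0.015, 0, 0, -34, 0.05, -0.34, -0.266, 0.015, 0, 0, -34, 0.05],
)

```text
time: 2.38
tool_pos: [0.3997, 0.191, 0.2015]
ee_rot: [3.141, -0.0, -2.8]
wrist_force: [-0.5, 0.4, 0.3]
width: 0.0504
finger_force: 0.0
```

Emit:
servo_tool(
  commands=[0, 0, 0.05, 0, 60, 0, 0.05, 0, 0, 0.05, 0, 60, 0, 0.05, 0, 0, 0.05, 0, 60, 0, 0.05, 0, 0, 0.05, 0, 60, 0, 0.05, 0, 0, 0.05, 0, 60, 0, 0.05, 0, 0, 0.05, 0, 60, 0, 0.05, 0, 0, 0.05, 0, 60, 0, 0.05, 0, 0, 0.05, 0, 60, 0, 0.05],
)

```text
time: 3.38
tool_pos: [0.3993, 0.1922, 0.1522]
ee_rot: [3.141, -1.044, -2.796]
wrist_force: [-0.5, -1.0, -0.3]
width: 0.0501
finger_force: 0.0
```

```bash
cat >> h.py <<'E'
def delta(pos,m,tilt=0,o=None):
    "move (tool axes) to put the GRASP POINT at pos, scoop heading m deg, tilt deg lip-down"
    o=o or robot.get_obs(); T=tool(o); A=T[:3,:3]
    B=(R.from_euler('z',m,degrees=True)*R.from_euler('y',tilt,degrees=True)).as_matrix()@np.diag([-1,1,-1.])
    tcp=np.array(pos)+B[:,2]*.008
    print("t",round(float(o["time"]),2),"shift",np.round(A.T@(tcp-T[:3,3]),4),"rot",np.round(np.degrees(R.from_matrix(A.T@B).as_rotvec()),1),"F",np.round(o["wrist_force"],1),"w",round(float(o["width"]),4))
E
python3 - <<'E'
from h import *
o=robot.get_obs(); print(np.round(o["joint_positions"],2),o["tool_pos"],o["ee_rot"])
delta((.477,-.026,.15),-8)
E
```

```text
[ 0.33  0.62  1.14 -0.02  2.42 -1.59] [0.39931291 0.19224077 0.15219959] [ 3.14138799 -1.04438236 -2.79561062]
t 3.38 shift [-0.0084 -0.2317  0.0059] rot [-14.5 -58.6  25.2] F [-0.5 -1.  -0.3] w 0.0501
```

Emit:
servo_tool(
  commands=[-0.0084, -0.2317, 0.0059, -14.5, -58.6, 25.2, 0.06, -0.0084, -0.2317, 0.0059, -14.5, -58.6, 25.2, 0.06, -0.0084, -0.2317, 0.0059, -14.5, -58.6, 25.2, 0.06, -0.0084, -0.2317, 0.0059, -14.5, -58.6, 25.2, 0.06, -0.0084, -0.2317, 0.0059, -14.5, -58.6, 25.2, 0.06, -0.0084, -0.2317, 0.0059, -14.5, -58.6, 25.2, 0.06, -0.0084, -0.2317, 0.0059, -14.5, -58.6, 25.2, 0.06, -0.0084, -0.2317, 0.0059, -14.5, -58.6, 25.2, 0.06],
)

```text
time: 4.38
tool_pos: [0.4772, -0.0271, 0.1431]
ee_rot: [-3.14, 0.0, 3.001]
wrist_force: [-0.0, -0.1, -0.4]
width: 0.06
finger_force: 0.0
```

Run:
```python
from h import *
o=robot.get_obs(); p=snapshot("wrist"); T=tool(o)@p["hand_eye"]
cv2.imwrite("pics/w1.png",p["img"])
delta((.477,-.026,.066),-8)
for X in [(.509,-.0294,.077),(.4457,-.0224,.077)]: print(np.round(proj(p,X,T)))
```

```text
t 4.42 shift [0.0008 0.001  0.0845] rot [-0.1 -0.1 -0. ] F [-0.1  0.9 -0.6] w 0.0601
[323. 251.]
[321. 174.]
```

View pics/w1.png

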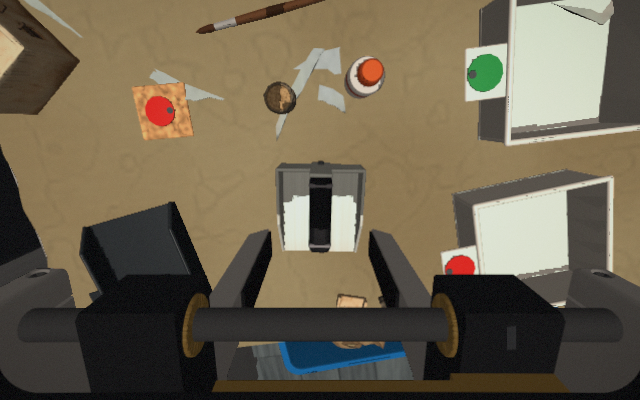

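The bar runs vertically at column 320, rows 178–250, as predicted to within about 1 mm. I'll descend and pinch.

Emit:
servo_tool(
  commands=[0, 0, 0.04, 0, 0, 0, 0.06, 0.001, 0.0, 0.07, 0, 0, 0, 0.06, 0.001, 0.0, 0.084, 0, 0, 0, 0.06, 0.001, 0.0, 0.084, 0, 0, 0, 0.06, 0.001, 0.0, 0.084, 0, 0, 0, 0.01, 0.001, 0.0, 0.084, 0, 0, 0, 0.01, 0.001, 0.0, 0.084, 0, 0, 0, 0.01, 0.001, 0.0, 0.084, 0, 0, 0, 0.01, 0.001, 0.0, 0.084, 0, 0, 0, 0.01],
)

```text
time: 5.55
tool_pos: [0.4757, -0.0272, 0.0575]
ee_rot: [-3.14, -0.002, 3.0]
wrist_force: [0.2, 0.1, 1.4]
width: 0.0178
finger_force: 29.9
```

Run:
```python
from h import *
o=robot.get_obs(); print(o["tool_pos"],o["ee_rot"],o["finger_force"])
delta((.477,-.026,.12),-8)
```

```text
[ 0.47573091 -0.0272198   0.05748996] [-3.14041523e+00 -2.30737251e-03  3.00009910e+00] 29.947717487812042
t 5.55 shift [-0.001   0.0013 -0.0545] rot [-0.1 -0.1 -0.1] F [0.2 0.1 1.4] w 0.0178
```

Emit:
servo_tool(
  commands=[0, 0, -0.03, 0, 0, 0, 0.01, 0, 0, -0.055, 0, 0, 0, 0.01, 0, 0, -0.055, 0, 0, 0, 0.01],
)

```text
time: 5.92
tool_pos: [0.4771, -0.0274, 0.114]
ee_rot: [-3.14, 0.002, 3.0]
wrist_force: [0.3, 0.4, -2.2]
width: 0.0179
finger_force: 29.9
```

Run:
```python
from h import *
delta((.4705,-.2227,.116),8)
```

```text
t 5.92 shift [-0.021  -0.1942  0.0063] rot [ -0.1   0.1 -16.1] F [ 0.3  0.4 -2.2] w 0.0179
```

Emit:
servo_tool(
  commands=[-0.005, -0.048, 0.003, 0, 0, -4, 0.01, -0.01, -0.096, 0.006, 0, 0, -8, 0.01, -0.015, -0.144, 0.006, 0, 0, -12, 0.01, -0.02, -0.18, 0.006, 0, 0, -16, 0.01, -0.021, -0.194, 0.006, 0, 0, -16, 0.01, -0.021, -0.194, 0.006, 0, 0, -16, 0.01],
)

```text
time: 6.68
tool_pos: [0.4685, -0.222, 0.1051]
ee_rot: [3.14, -0.005, -3.006]
wrist_force: [0.8, 0.5, -2.0]
width: 0.0177
finger_force: 29.9
```

Run:
```python
from h import *
delta((.4705,-.2227,.116),8)
o=robot.get_obs(); p=snapshot("wrist"); q=snapshot("top")
a=p["img"]; b=cv2.resize(q["img"][95:245,320:480],None,fx=2.66,fy=2.66,interpolation=cv2.INTER_CUBIC)
cv2.imwrite("pics/w2.png",np.vstack([cv2.resize(a[:330],(640,330))]))
cv2.imwrite("pics/t2.png",b)
```

```text
t 6.67 shift [-0.0019 -0.0009 -0.0029] rot [ 0.1 -0.3 -0.2] F [ 0.8  0.5 -2. ] w 0.0177
```

View pics/t2.png

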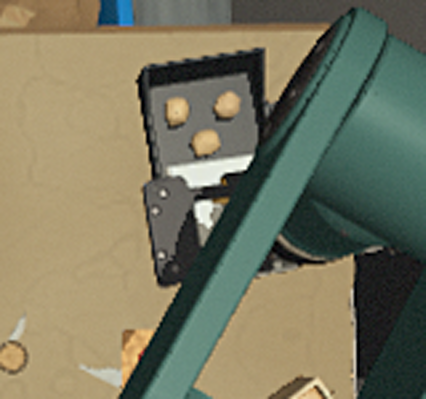

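View pics/w2.png

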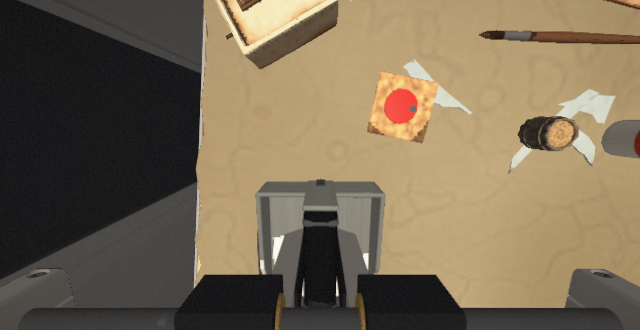

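In the top view the lip edge runs from crop (167,172) to (255,155), behind the nearest boulder at (206,143). In the wrist view the scoop sits straight in the jaws.

Run:
```python
from h import *
q=snapshot("top"); o=np.array([.5408,-.2126]); a=np.radians(8.2); u=np.array([np.cos(a),np.sin(a)]); v=np.array([-u[1],u[0]])
for n,(x,y,z) in dict(lipL=(167,171,.05),lipR=(255,155,.05),inFL=(153,86,.003),inFR=(253,72,.003),wallL=(165,170,.026),boL=(177,110,.012),boR=(228,104,.012),boN=(206,143,.012)).items():
    X=at(q,(320+x/2.66,95+y/2.66),z); d=X[:2]-o; print(n,np.round(X,4),np.round([d@u,d@v],4))
# dark mask floor row-wise: find inner floor edges at rows
img=q["img"].astype(int); g=img.sum(2)/3
for row in (128,133,138,150):
    print(row,[int(x) for x in g[row,368:425]])
```

```text
lipL [ 0.5252 -0.1729  0.05  ] [-0.0098  0.0415]
lipR [ 0.537  -0.2427  0.05  ] [-0.0081 -0.0292]
inFL [ 0.6037 -0.1701  0.003 ] [0.0684 0.0331]
inFR [ 0.6145 -0.2538  0.003 ] [ 0.0671 -0.0513]
wallL [ 0.5297 -0.175   0.026 ] [-0.0056  0.0388]
boL [ 0.5815 -0.1882  0.012 ] [0.0438 0.0184]
boR [ 0.5859 -0.2303  0.012 ] [ 0.0422 -0.024 ]
boN [ 0.5538 -0.2114  0.012 ] [ 0.013  -0.0007]
128 [150, 151, 157, 154, 3, 22, 43, 59, 69, 93, 114, 127, 124, 121, 119, 119, 118, 115, 117, 113, 112, 111, 115, 111, 112, 113, 109, 109, 110, 110, 110, 110, 107, 110, 107, 105, 105, 104, 104, 104, 103, 107, 107, 108, 112, 106, 30, 28, 23, 21, 25, 89, 156, 145, 150, 152, 154]
133 [152, 153, 152, 159, 156, 6, 28, 61, 88, 125, 114, 117, 117, 111, 118, 158, 169, 176, 176, 178, 181, 167, 114, 110, 115, 114, 110, 110, 116, 111, 112, 114, 101, 96, 168, 171, 177, 179, 179, 177, 167, 151, 120, 102, 109, 111, 106, 31, 29, 17, 29, 59, 66, 131, 138, 84, 9]
138 [151, 148, 151, 151, 149, 98, 13, 58, 78, 94, 124, 117, 119, 103, 80, 157, 170, 186, 184, 182, 176, 156, 117, 110, 112, 114, 114, 112, 112, 110, 114, 115, 103, 40, 73, 108, 130, 128, 123, 112, 110, 106, 107, 107, 106, 110, 110, 108, 28, 18, 15, 50, 91, 19, 20, 28, 27]
150 [148, 147, 151, 149, 149, 149, 158, 153, 9, 61, 97, 92, 122, 120, 117, 120, 120, 117, 119, 118, 116, 120, 112, 58, 59, 132, 175, 171, 170, 166, 162, 160, 155, 138, 97, 113, 110, 112, 113, 110, 110, 107, 110, 108, 109, 112, 110, 85, 23, 27, 36, 43, 57, 57, 49, 33, 35]
```

Run:
```python
from h import *
q=snapshot("top"); o=np.array([.5408,-.2126]); a=np.radians(8.2); u=np.array([np.cos(a),np.sin(a)]); v=np.array([-u[1],u[0]])
g=cv2.GaussianBlur(q["img"],(1,1),0).astype(int).sum(2)/3
for row in range(122,162,4):
    s=g[row]; l=next(c for c in range(360,400) if s[c]<80)
    r=next((c for c in range(398,425) if s[c]<60 and s[c+1]<60 and s[c+2]<60 and c>405),None)
    A=at(q,(l,row+.5),.026)[:2]-o; B=at(q,(r,row+.5),.003)[:2]-o
    print(row,l,r,"Lout",np.round([A@u,A@v],4),"Rin",np.round([B@u,B@v],4))
t=robot.get_obs()["tool_pos"][:2]-o; print("grip",t@u,t@v)
```

```text
122 373 406 Lout [0.0755 0.0451] Rin [ 0.0692 -0.0311]
126 372 414 Lout [0.0673 0.0486] Rin [ 0.0577 -0.0472]
130 372 415 Lout [0.0586 0.05  ] Rin [ 0.0485 -0.0478]
134 373 415 Lout [0.0497 0.0493] Rin [ 0.0397 -0.0463]
138 374 416 Lout [0.0408 0.0486] Rin [ 0.0306 -0.047 ]
142 374 417 Lout [0.0322 0.05  ] Rin [ 0.0214 -0.0477]
146 375 417 Lout [0.0233 0.0493] Rin [ 0.0126 -0.0462]
150 376 416 Lout [0.0144 0.0486] Rin [ 0.0042 -0.0425]
154 376 415 Lout [0.0059 0.05  ] Rin [-0.0042 -0.0388]
158 377 413 Lout [-0.003   0.0493] Rin [-0.0123 -0.033 ]
grip -0.07199738239871291 0.002057083715848074
```

```bash
cat >> h.py <<'E'
O=np.array([.5408,-.2126]); _a=np.radians(8.2); U=np.array([np.cos(_a),np.sin(_a)]); V=np.array([-U[1],U[0]])
def tr(x,y,z): return np.append(O+U*x+V*y,z)
def where():
    o=robot.get_obs(); T=tool(o); g=T[:3,3]-.008*T[:3,2]; d=g[:2]-O
    print("grip in tray",np.round([d@U,d@V,g[2]],4),"F",np.round(o["wrist_force"],1),"tq",np.round(o["wrist_torque"],2),"rot",np.round(np.degrees(o["ee_rot"]),1))
E
python3 - <<'E'
from h import *
where(); delta(tr(-.074,0,.074),8.2,2)
E
```

```text
grip in tray [-0.072   0.0021  0.1142] F [-0.9 -0.6 -1.1] tq [ 0.01 -0.02 -0.07] rot [ 180.    -0.2 -172. ]
t 6.88 shift [ 0.0021 -0.0021  0.0402] rot [ 0.   1.8 -0.2] F [-0.9 -0.6 -1.1] w 0.0179
```

Emit:
servo_tool(
  commands=[0.002, -0.002, 0.02, 0, 1.8, 0, 0.01, 0.002, -0.002, 0.035, 0, 1.8, 0, 0.01, 0.002, -0.002, 0.04, 0, 1.8, 0, 0.01, 0.002, -0.002, 0.042, 0, 1.8, 0, 0.01],
)

```text
time: 7.38
tool_pos: [0.467, -0.2242, 0.0636]
ee_rot: [3.141, -0.036, -3.004]
wrist_force: [1.0, -0.3, -1.0]
width: 0.0174
finger_force: 29.9
```

Run:
```python
from h import *
where(); delta(tr(-.074,0,.070),8.2,2)
```

```text
grip in tray [-0.0744 -0.001   0.0716] F [ 1.  -0.3 -1. ] tq [-0.02 -0.06 -0.01] rot [ 180.    -2.  -172.1]
t 7.38 shift [-0.0004  0.001   0.0015] rot [ 0.  -0.  -0.3] F [ 1.  -0.3 -1. ] w 0.0174
```

Emit:
servo_tool(
  commands=[0, 0.001, 0.001, 0, 0, 0, 0.01, 0, 0.001, 0.002, 0, 0, 0, 0.01, 0, 0.001, 0.002, 0, 0, 0, 0.01],
)

```text
time: 7.75
tool_pos: [0.4673, -0.2237, 0.0628]
ee_rot: [-3.141, -0.034, -3.004]
wrist_force: [0.4, -0.4, -0.7]
width: 0.0179
finger_force: 29.9
```

Run:
```python
from h import *
where()
```

```text
grip in tray [-0.074  -0.0005  0.0708] F [ 0.4 -0.4 -0.7] tq [-0.03  0.02 -0.04] rot [-179.9   -1.9 -172.1]
```

Emit:
servo_tool(
  commands=[0, 0, 0.001, 0, 0, 0, 0.01, 0, 0, 0.0015, 0, 0, 0, 0.01, 0, 0, 0.0015, 0, 0, 0, 0.01],
)

```text
time: 8.12
tool_pos: [0.4672, -0.2238, 0.0622]
ee_rot: [-3.14, -0.034, -3.004]
wrist_force: [-2.5, 0.0, 5.6]
width: 0.0179
finger_force: 30.0
```

Run:
```python
from h import *
where()
```

```text
grip in tray [-0.0742 -0.0006  0.0702] F [-2.5  0.   5.6] tq [0.24 0.47 0.03] rot [-179.9   -1.9 -172.1]
```

Emit:
servo_tool(
  commands=[-0.007, 0, -0.0002, 0, 0, 0, 0.01, -0.014, 0, -0.0005, 0, 0, 0, 0.01, -0.021, 0, -0.0007, 0, 0, 0, 0.01, -0.028, 0, -0.001, 0, 0, 0, 0.01, -0.034, 0, -0.0012, 0, 0, 0, 0.01, -0.04, 0, -0.0014, 0, 0, 0, 0.01, -0.046, 0, -0.0016, 0, 0, 0, 0.01, -0.052, 0, -0.0018, 0, 0, 0, 0.01, -0.057, 0, -0.002, 0, 0, 0, 0.01, -0.06, 0, -0.0021, 0, 0, 0, 0.01],
)

```text
time: 9.38
tool_pos: [0.5263, -0.2162, 0.0624]
ee_rot: [-3.139, -0.035, -3.004]
wrist_force: [-5.5, -1.1, 5.8]
width: 0.0173
finger_force: 30.0
```

Run:
```python
from h import *
where()
q=snapshot("top"); b=cv2.resize(q["img"][95:215,340:460],None,fx=4,fy=4,interpolation=cv2.INTER_CUBIC); cv2.imwrite("pics/t3.png",b)
```

```text
grip in tray [-0.0146 -0.0015  0.0704] F [-5.5 -1.1  5.8] tq [-0.06  0.79  0.05] rot [-179.9   -2.  -172.1]
```

View pics/t3.png

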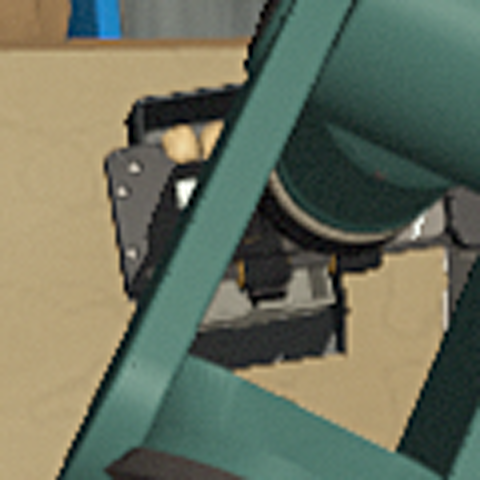

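The boulders are gathered against the end wall at crop (180,145) and (212,140), with the lip about 18 mm short of it. I'll keep pushing slowly.

Emit:
servo_tool(
  commands=[-0.003, 0.001, -0.0001, 0, 0, 0, 0.01, -0.006, 0.001, -0.0002, 0, 0, 0, 0.01, -0.009, 0.001, -0.0003, 0, 0, 0, 0.01, -0.011, 0.001, -0.0004, 0, 0, 0, 0.01, -0.011, 0.001, -0.0004, 0, 0, 0, 0.01],
)

```text
time: 10.05
tool_pos: [0.537, -0.2137, 0.0624]
ee_rot: [-3.139, -0.035, -3.004]
wrist_force: [-5.3, -0.1, 6.5]
width: 0.0178
finger_force: 30.0
```

Run:
```python
from h import *
where()
```

```text
grip in tray [-0.0036 -0.0005  0.0704] F [-5.3 -0.1  6.5] tq [-0.1   0.78 -0.04] rot [-179.9   -2.  -172.1]
```

Emit:
servo_tool(
  commands=[-0.002, 0, 0, 0, 0, 0, 0.01, -0.004, 0, -0.0001, 0, 0, 0, 0.01, -0.006, 0, -0.0002, 0, 0, 0, 0.01, -0.0075, 0, -0.0002, 0, 0, 0, 0.01, -0.0075, 0, -0.0002, 0, 0, 0, 0.01],
)

```text
time: 10.68
tool_pos: [0.5442, -0.2127, 0.0624]
ee_rot: [-3.139, -0.036, -3.004]
wrist_force: [-5.4, -1.3, 7.1]
width: 0.0177
finger_force: 30.0
```

Run:
```python
from h import *
where()
q=snapshot("scene"); 
b=cv2.resize(q["img"][130:250,170:330],None,fx=4,fy=4,interpolation=cv2.INTER_CUBIC); cv2.imwrite("pics/s4.png",b)
for r in spotter.trace("boulder_0",q): print(r["conf"],r["box"])
```

```text
grip in tray [ 0.0036 -0.0005  0.0704] F [-5.4 -1.3  7.1] tq [-0.11  0.91  0.04] rot [-179.9   -2.1 -172.1]
0.45 [209.0, 192.8, 10.2, 11.0]
```

View pics/s4.png

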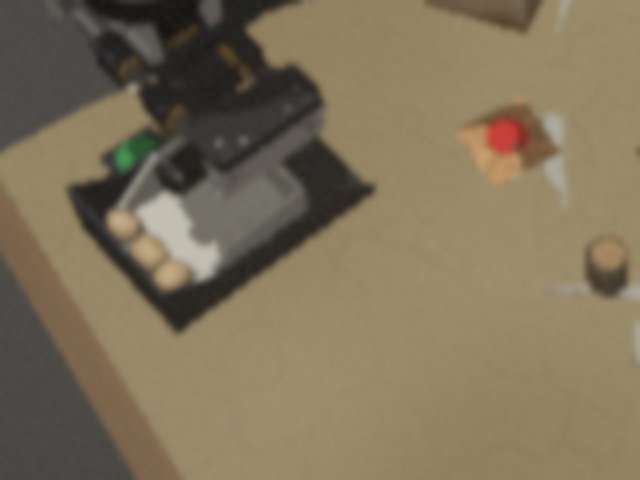

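All three boulders are in a row along the end wall at crop (122,222), (148,250) and (172,273), over the front of the pan. There is no wall force yet, so I'll ease forward until there is.

Emit:
servo_tool(
  commands=[-0.001, 0, 0, 0, 0, 0, 0.01, -0.002, 0, -0.0001, 0, 0, 0, 0.01, -0.003, 0, -0.0001, 0, 0, 0, 0.01, -0.003, 0, -0.0001, 0, 0, 0, 0.01],
)

```text
time: 11.28
tool_pos: [0.5449, -0.2127, 0.0629]
ee_rot: [-3.14, -0.041, -3.004]
wrist_force: [-11.0, -1.2, 12.1]
width: 0.018
finger_force: 30.0
```

Run:
```python
from h import *
where()
```

```text
grip in tray [ 0.0044 -0.0006  0.0709] F [-11.   -1.2  12.1] tq [-0.18  2.05  0.07] rot [-179.9   -2.3 -172.1]
```

Run:
```python
from h import *
for x,z,t in((.0015,.0715,-3),(-.0055,.0755,-10),(-.013,.0785,-20),(-.018,.081,-30),(-.030,.14,-30)): delta(tr(x-.002,0,z+.001),8.2,t)
```

```text
t 11.28 shift [ 0.0042  0.0006 -0.0015] rot [-0.1 -5.3 -0.3] F [-11.   -1.2  12.1] w 0.018
t 11.28 shift [ 0.0104  0.0006 -0.0053] rot [ -0.1 -12.3  -0.3] F [-11.   -1.2  12.1] w 0.018
t 11.28 shift [ 0.0166  0.0005 -0.0084] rot [ -0.2 -22.3  -0.3] F [-11.   -1.2  12.1] w 0.018
t 11.28 shift [ 0.0205  0.0005 -0.0114] rot [ -0.2 -32.3  -0.3] F [-11.   -1.2  12.1] w 0.018
t 11.28 shift [ 0.0349  0.0003 -0.0698] rot [ -0.2 -32.3  -0.3] F [-11.   -1.2  12.1] w 0.018
```

Emit:
servo_tool(
  commands=[0.002, 0, -0.001, 0, -2.5, 0, 0.01, 0.0042, 0, -0.0015, 0, -5.3, 0, 0.01, 0.0073, 0, -0.0034, 0, -8.8, 0, 0.01, 0.0104, 0, -0.0053, 0, -12.3, 0, 0.01, 0.0135, 0, -0.0068, 0, -17.3, 0, 0.01, 0.0166, 0, -0.0084, 0, -22.3, 0, 0.01, 0.0185, 0, -0.01, 0, -27.3, 0, 0.01, 0.0205, 0, -0.0114, 0, -32.3, 0, 0.01, 0.0205, 0, -0.0114, 0, -32.3, 0, 0.01],
)

```text
time: 12.4
tool_pos: [0.5321, -0.2093, 0.0764]
ee_rot: [-3.13, 0.513, -3.016]
wrist_force: [0.4, -6.3, -5.5]
width: 0.018
finger_force: 30.0
```

Run:
```python
from h import *
where()
q=snapshot("scene"); 
b=cv2.resize(q["img"][130:250,170:330],None,fx=4,fy=4,interpolation=cv2.INTER_CUBIC); cv2.imwrite("pics/s5.png",b)
delta(tr(-.03,0,.15),8.2,-30)
for r in spotter.trace("boulder_0",q): print(r["conf"],r["box"])
```

```text
grip in tray [-0.0121  0.0047  0.0834] F [ 0.4 -6.3 -5.5] tq [-1.52  0.9  -0.51] rot [-179.3   29.4 -172.8]
t 12.45 shift [-0.0171 -0.0056 -0.0669] rot [-1.1 -0.6 -0.8] F [-1.8 -6.9 -5. ] w 0.018
0.57 [212.0, 178.5, 15.0, 3.9]
```

View pics/s5.png

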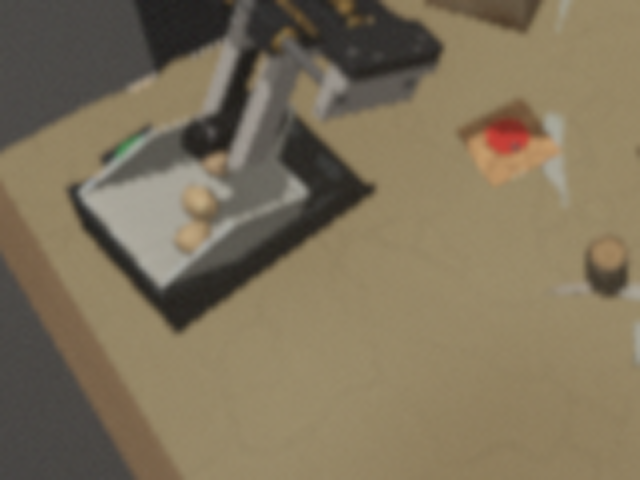

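The three boulders lie inside the pan at crop (215,160), (198,200) and (190,238). I'll lift out.

Emit:
servo_tool(
  commands=[-0.002, -0.003, -0.007, 0, 0, 0, 0.01, -0.005, -0.005, -0.02, 0, 0, 0, 0.01, -0.009, -0.0056, -0.035, 0, 0, 0, 0.01, -0.013, -0.0056, -0.05, -0.5, 0, -0.4, 0.01, -0.017, -0.0056, -0.067, -1.1, 0, -0.8, 0.01, -0.017, -0.0056, -0.067, -1.1, 0, -0.8, 0.01],
)

```text
time: 13.25
tool_pos: [0.5171, -0.2148, 0.1474]
ee_rot: [3.139, 0.519, -2.998]
wrist_force: [1.4, 0.2, -2.0]
width: 0.0176
finger_force: 29.9
```

Run:
```python
from h import *
where(); print(np.round(robot.get_obs()["joint_positions"],2))
q=snapshot("scene"); print([(round(r["conf"],2),r["box"]) for r in spotter.trace("boulder_0",q)])
t=snapshot("top"); r=spotter.trace("tub_green",t)
for k in r: print(k["conf"],k["box"])
# tub tilted pour geometry
c=np.array([.3885,.192])
for m in (0,8,25):
    print(m); delta((.40,.17,.16),m,-30)
```

```text
grip in tray [-0.0277  0.0012  0.1543] F [ 1.4  0.2 -2. ] tq [-0.07  0.45 -0.02] rot [ 179.9   29.7 -171.8]
[-0.73 -0.15  1.83  0.43  1.15 -2.56]
[(0.71, [190.9, 131.5, 54.1, 48.1]), (0.6, [347.1, 234.5, 79.4, 85.9]), (0.48, [221.1, 148.6, 6.3, 4.2]), (0.39, [225.3, 153.5, 13.5, 5.9])]
0.88 [176.6, 199.6, 75.3, 57.5]
0
t 13.45 shift [ 0.0448  0.3957 -0.0332] rot [ 4.5 -0.5  7. ] F [ 0.2 -0.  -2.2] w 0.0178
8
t 13.45 shift [ 0.0447  0.3962 -0.0332] rot [ 0.5 -0.5  0.1] F [ 0.2 -0.  -2.2] w 0.0178
25
t 13.45 shift [ 0.0449  0.3974 -0.0333] rot [ -7.9  -0.5 -14.7] F [ 0.2 -0.  -2.2] w 0.0178
```

```bash
cat >> h.py <<'E'
C=np.array([.3886,.1923]); _m=np.radians(5); M=np.array([np.cos(_m),np.sin(_m)])
def tb(f,z): return np.append(C+M*f,z)
E
python3 - <<'E'
from h import *
delta(tb(-.04,.170),5,-30)
E
```

```text
t 13.45 shift [ 0.0817  0.4221 -0.0654] rot [ 2.  -0.5  2.7] F [ 0.2 -0.  -2.2] w 0.0178
```

Emit:
servo_tool(
  commands=[0.001, 0.004, -0.001, 0, 0, 0, 0.01, 0.0025, 0.013, -0.002, 0, 0, 0, 0.01, 0.005, 0.025, -0.004, 0, 0, 0, 0.01, 0.009, 0.045, -0.007, 0.2, 0, 0.3, 0.01, 0.0135, 0.07, -0.011, 0.4, 0, 0.5, 0.01, 0.0185, 0.096, -0.015, 0.6, 0, 0.7, 0.01, 0.0235, 0.122, -0.019, 0.8, 0, 0.9, 0.01, 0.029, 0.149, -0.023, 1, 0, 1.1, 0.01, 0.034, 0.176, -0.027, 1.2, 0, 1.3, 0.01, 0.039, 0.203, -0.0315, 1.2, 0, 1.5, 0.01],
)

```text
time: 14.7
tool_pos: [0.4369, -0.0188, 0.1535]
ee_rot: [3.14, 0.516, -3.031]
wrist_force: [0.9, 0.5, -1.4]
width: 0.0174
finger_force: 29.9
```

Run:
```python
from h import *
delta(tb(-.04,.170),5,-30)
```

```text
t 14.7 shift [ 0.048   0.2161 -0.038 ] rot [ 0.8 -0.5  1.2] F [ 0.9  0.5 -1.4] w 0.0174
```

Emit:
servo_tool(
  commands=[0.006, 0.026, -0.005, 0, 0, 0.1, 0.01, 0.012, 0.052, -0.009, 0.1, 0, 0.3, 0.01, 0.017, 0.078, -0.014, 0.3, 0, 0.4, 0.01, 0.023, 0.104, -0.018, 0.4, 0, 0.6, 0.01, 0.029, 0.13, -0.023, 0.5, 0, 0.7, 0.01, 0.035, 0.156, -0.028, 0.6, 0, 0.9, 0.01, 0.04, 0.18, -0.032, 0.7, 0, 1, 0.01, 0.044, 0.2, -0.035, 0.8, 0, 1.1, 0.01, 0.047, 0.212, -0.037, 0.8, 0, 1.2, 0.01, 0.048, 0.216, -0.038, 0.8, 0, 1.2, 0.01],
)

```text
time: 15.95
tool_pos: [0.3527, 0.1885, 0.1628]
ee_rot: [-3.141, 0.515, -3.053]
wrist_force: [-0.6, -0.3, -2.4]
width: 0.018
finger_force: 29.9
```

Run:
```python
from h import *
q=snapshot("scene"); b=cv2.resize(q["img"][150:350,230:470],None,fx=3,fy=3,interpolation=cv2.INTER_CUBIC); cv2.imwrite("pics/s6.png",b)
for f,z,t in((-.048,.15,-15),(-.055,.126,0),(-.044,.125,12)): delta(tb(f,z),5,t)
```

```text
t 16.0 shift [0.0189 0.0007 0.013 ] rot [ 0.  14.5  0.1] F [ 0.  -0.1 -2.1] w 0.0179
t 16.0 shift [0.0387 0.0007 0.0297] rot [-0.  29.5  0.1] F [ 0.  -0.1 -2.1] w 0.0179
t 16.0 shift [0.031  0.0007 0.035 ] rot [-0.  41.5  0.1] F [ 0.  -0.1 -2.1] w 0.0179
```

View pics/s6.png

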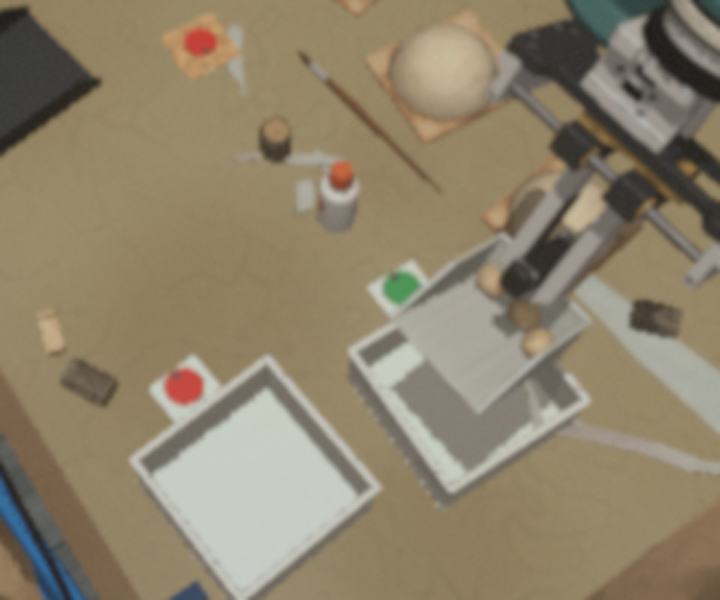

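All three boulders are at the back of the pan, at crop (490,280), (524,315) and (538,343), and the scoop is over the green tub. I'll lower it while levelling.

Emit:
servo_tool(
  commands=[0.006, 0, 0.004, 0, 5, 0, 0.01, 0.0125, 0.0005, 0.0085, 0, 10, 0, 0.01, 0.019, 0.0007, 0.013, 0, 14.5, 0, 0.01, 0.0255, 0.0007, 0.018, 0, 19.5, 0, 0.01, 0.032, 0.0007, 0.024, 0, 24.5, 0, 0.01, 0.0387, 0.0007, 0.0295, 0, 29.5, 0, 0.01, 0.035, 0.0007, 0.032, 0, 35.5, 0, 0.01, 0.031, 0.0007, 0.035, 0, 41.5, 0, 0.01, 0.031, 0.0007, 0.035, 0, 41.5, 0, 0.01],
)

```text
time: 17.12
tool_pos: [0.3457, 0.1869, 0.1166]
ee_rot: [-3.14, -0.209, -3.058]
wrist_force: [-1.3, 0.3, -2.4]
width: 0.0178
finger_force: 29.9
```

Run:
```python
from h import *
where()
for f,z,t in((-.044,.125,12),(-.033,.122,22),(-.0216,.118,30),(-.006,.117,40),(.009,.116,50),(.026,.114,60)): delta(tb(f,z),5,t)
```

```text
grip in tray [-0.1344  0.4231  0.1244] F [-1.3  0.3 -2.4] tq [ 0.09 -0.13 -0.03] rot [-179.9  -12.  -175.2]
t 17.12 shift [ 0.0026  0.0017 -0.    ] rot [-0.1  0.  -0.2] F [-1.3  0.3 -2.4] w 0.0178
t 17.12 shift [-0.0074  0.0017  0.0005] rot [-0.  10.  -0.2] F [-1.3  0.3 -2.4] w 0.0178
t 17.12 shift [-0.0183  0.0017  0.0018] rot [-0.  18.  -0.2] F [-1.3  0.3 -2.4] w 0.0178
t 17.12 shift [-0.0325  0.0018 -0.001 ] rot [-0.  28.  -0.2] F [-1.3  0.3 -2.4] w 0.0178
t 17.12 shift [-0.0462  0.0018 -0.0039] rot [ 0.  38.  -0.2] F [-1.3  0.3 -2.4] w 0.0178
t 17.12 shift [-0.0623  0.0019 -0.0065] rot [ 0.  48.  -0.2] F [-1.3  0.3 -2.4] w 0.0178
```

Emit:
servo_tool(
  commands=[-0.0035, 0.001, 0, 0, 5, 0, 0.01, -0.0074, 0.0017, 0.0005, 0, 10, 0, 0.01, -0.013, 0.0017, 0.001, 0, 14, 0, 0.01, -0.0183, 0.0017, 0.0018, 0, 18, 0, 0.01, -0.0183, 0.0017, 0.0018, 0, 18, 0, 0.01, -0.025, 0.0017, 0.0004, 0, 23, 0, 0.01, -0.0325, 0.0018, -0.001, 0, 28, 0, 0.01, -0.0325, 0.0018, -0.001, 0, 28, 0, 0.01, -0.0395, 0.0018, -0.0024, 0, 33, 0, 0.01, -0.0462, 0.0018, -0.0039, 0, 38, 0, 0.01],
)

```text
time: 18.38
tool_pos: [0.3896, 0.1934, 0.1134]
ee_rot: [-3.14, -0.869, -3.056]
wrist_force: [-0.2, 0.5, -2.7]
width: 0.0179
finger_force: 29.9
```

Run:
```python
from h import *
where()
for f,z,t in((.026,.114,60),(.032,.114,65)): delta(tb(f,z),5,t)
q=snapshot("scene"); print([(round(r["conf"],2),np.round(r["box"])) for r in spotter.trace("boulder_0",q)])
b=cv2.resize(q["img"][200:340,320:460],None,fx=4,fy=4,interpolation=cv2.INTER_CUBIC); cv2.imwrite("pics/s7.png",b)
```

```text
grip in tray [-0.0857  0.4231  0.1186] F [-0.2  0.5 -2.7] tq [ 0.04 -0.59 -0.04] rot [-179.9  -49.8 -175.1]
t 18.38 shift [-0.0142 -0.0011 -0.0116] rot [-0.  10.2 -0. ] F [-0.2  0.5 -2.7] w 0.0179
t 18.38 shift [-0.0174 -0.0011 -0.0163] rot [-0.  15.2 -0. ] F [-0.2  0.5 -2.7] w 0.0179
[]
```

Emit:
servo_tool(
  commands=[-0.007, 0, -0.006, 0, 5, 0, 0.01, -0.0142, 0, -0.0116, 0, 10, 0, 0.01, -0.0142, 0, -0.0116, 0, 10, 0, 0.01, -0.0174, 0, -0.0163, 0, 15, 0, 0.01, -0.0174, 0, -0.0163, 0, 15, 0, 0.01, -0.0174, 0, -0.0163, 0, 15, 0, 0.01],
)

```text
time: 19.23
tool_pos: [0.4131, 0.1954, 0.11]
ee_rot: [-3.139, -1.13, -3.057]
wrist_force: [-0.1, 0.0, -2.6]
width: 0.0178
finger_force: 29.9
```

Run:
```python
from h import *
where(); print(np.round(robot.get_obs()["joint_positions"],2))
delta(tb(.02,.15),5,60); delta(tb(-.05,.17),5,0)
q=snapshot("scene"); t=snapshot("top"); w=snapshot("wrist")
for p in (q,t,w): print([(round(r["conf"],2),np.round(r["box"])) for r in spotter.trace("boulder_0",p)])
b=cv2.resize(q["img"][200:340,320:460],(400,400),interpolation=cv2.INTER_CUBIC)
c=cv2.resize(w["img"],(400,250)); d=cv2.resize(t["img"][170:280,160:280],(400,350)); 
im=np.zeros((600,800,3),np.uint8); im[:400,:400]=b; im[:250,400:]=c; im[250:600,400:]=d; cv2.imwrite("pics/s8.png",im)
```

```text
grip in tray [-0.061   0.4216  0.1134] F [-0.1  0.  -2.6] tq [ 0.08 -0.68  0.04] rot [-179.9  -64.7 -175.2]
[ 0.22  0.72  1.12  0.19  2.41 -1.37]
t 19.23 shift [ 0.0375 -0.001  -0.0049] rot [-0.  -4.7 -0.1] F [-0.1  0.  -2.6] w 0.0178
t 19.23 shift [ 0.0789 -0.001   0.0453] rot [ -0.  -64.7  -0.1] F [-0.1  0.  -2.6] w 0.0178
[(0.24, array([315., 188.,  13.,  16.]))]
[(0.73, array([369., 113.,  63.,  77.]))]
[]
```

Run:
```python
from h import *
q=snapshot("scene"); t=snapshot("top")
for n,p,(x0,y0,x1,y1) in(("scene",q,(345,235,435,320)),("top",t,(176,200,240,256))):
    hsv=cv2.cvtColor(p["img"],cv2.COLOR_BGR2HSV)[y0:y1,x0:x1]
    m=((hsv[...,0]>8)&(hsv[...,0]<26)&(hsv[...,1]>60)&(hsv[...,2]>90)).astype(np.uint8)
    k,l,s,c=cv2.connectedComponentsWithStats(m)
    for i in range(1,k):
        if s[i,4]>8: print(n,s[i]+np.array([x0,y0,0,0,0]),c[i]+[x0,y0],np.round(at(p,c[i]+[x0,y0],.012),3))
```

```text
scene [ 385  235   50   58 1053] [419.45489079 255.68566002] [0.287 0.191 0.012]
scene [371 294  15  16 128] [378.84375   300.0390625] [0.422 0.22  0.012]
scene [352 296   8   8  27] [355.62962963 300.22222222] [0.462 0.194 0.012]
scene [361 296   7   6  19] [363.84210526 298.42105263] [0.445 0.2   0.012]
scene [387 295  48  25 877] [414.5267959  309.24857469] [0.373 0.276 0.012]
scene [360 303  14  14  93] [365.74193548 309.50537634] [0.456 0.221 0.012]
scene [346 310  11  10  44] [350.63636364 315.31818182] [0.489 0.214 0.012]
top [239 203   1  14  14] [239.  209.5] [0.426 0.135 0.012]
top [236 237   4  19  31] [238.41935484 248.51612903] [0.342 0.136 0.012]
```

View pics/s8.png

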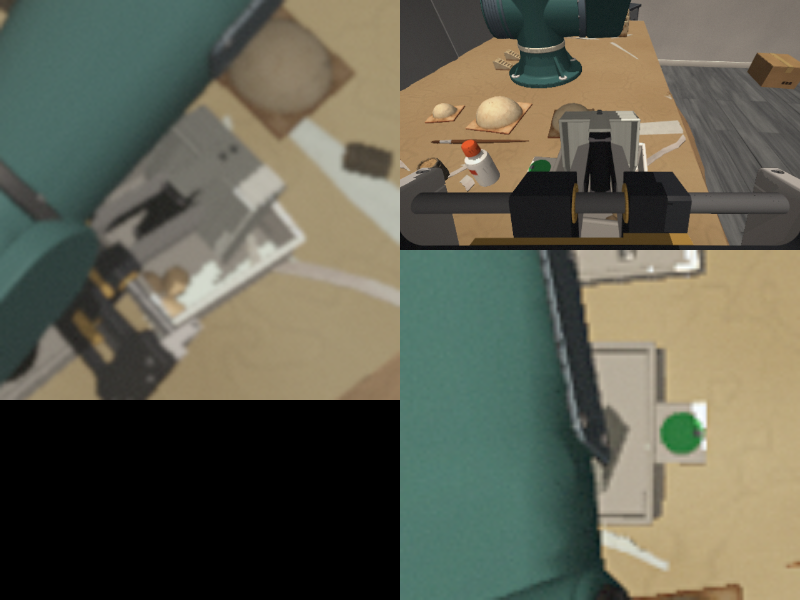

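Two boulders show in the tub at crop (175,275) and (165,290), and the scoop hides the third spot. I'll lift off and check.

Emit:
servo_tool(
  commands=[0.012, 0, -0.002, 0, -1, 0, 0.01, 0.025, 0, -0.004, 0, -3, 0, 0.01, 0.0375, -0.001, -0.005, 0, -4.7, 0, 0.01, 0.0375, -0.001, -0.005, 0, -4.7, 0, 0.01],
)

```text
time: 20.12
tool_pos: [0.4025, 0.1934, 0.1471]
ee_rot: [-3.14, -1.047, -3.056]
wrist_force: [-0.9, -0.5, -2.3]
width: 0.0179
finger_force: 29.9
```

Run:
```python
from h import *
where(); delta(tb(-.03,.19),5,0); delta(np.array([.477,-.026,.19]),-8,0)
```

```text
grip in tray [-0.0721  0.4212  0.1511] F [-0.9 -0.5 -2.3] tq [ 0.01 -0.64 -0.02] rot [-179.9  -60.  -175.1]
t 20.12 shift [0.0522 0.     0.0206] rot [ -0. -60.  -0.] F [-0.9 -0.5 -2.3] w 0.0179
t 20.12 shift [ 0.0025 -0.2251 -0.0652] rot [ -6.8 -59.7  11.7] F [-0.9 -0.5 -2.3] w 0.0179
```

Emit:
servo_tool(
  commands=[0.009, 0, 0.003, 0, -10, 0, 0.01, 0.017, 0, 0.007, 0, -20, 0, 0.01, 0.026, 0, 0.01, 0, -30, 0, 0.01, 0.035, 0, 0.014, 0, -40, 0, 0.01, 0.043, 0, 0.017, 0, -50, 0, 0.01, 0.0522, 0, 0.0206, 0, -60, 0, 0.01, 0.0522, 0, 0.0206, 0, -60, 0, 0.01],
)

```text
time: 21.0
tool_pos: [0.3554, 0.1893, 0.1809]
ee_rot: [-3.141, -0.003, -3.053]
wrist_force: [0.1, 0.2, -1.0]
width: 0.0179
finger_force: 30.0
```

Run:
```python
from h import *
where(); delta(np.array([.477,-.026,.10]),-8,0)
q=snapshot("scene"); print([(round(r["conf"],2),np.round(r["box"])) for r in spotter.trace("boulder_0",q)])
```

```text
grip in tray [-0.1261  0.4242  0.1889] F [ 0.1  0.2 -1. ] tq [-0.03 -0.   -0.03] rot [-180.    -0.2 -174.9]
t 21.0 shift [-0.1024 -0.2251  0.0888] rot [-0.1 -0.2 13.1] F [ 0.1  0.2 -1. ] w 0.0179
[(0.62, array([379., 294.,   6.,   7.])), (0.5, array([370., 299.,   6.,   1.])), (0.45, array([369., 220.,  62.,  65.]))]
```

Emit:
servo_tool(
  commands=[-0.016, -0.035, 0, 0, 0, 2, 0.01, -0.034, -0.075, 0, 0, 0, 4, 0.01, -0.052, -0.115, 0, 0, 0, 7, 0.01, -0.07, -0.155, 0, 0, 0, 9, 0.01, -0.088, -0.195, 0.02, 0, 0, 11, 0.01, -0.1, -0.22, 0.05, 0, 0, 13, 0.01, -0.1024, -0.225, 0.075, 0, 0, 13, 0.01, -0.1024, -0.225, 0.0888, 0, 0, 13, 0.01, -0.1024, -0.225, 0.0888, 0, 0, 13, 0.01],
)

```text
time: 22.22
tool_pos: [0.4789, -0.0258, 0.089]
ee_rot: [-3.14, -0.009, 3.001]
wrist_force: [-0.7, -0.2, -2.1]
width: 0.0178
finger_force: 30.0
```

Run:
```python
from h import *
where(); delta(np.array([.477,-.026,.066]),-8,0)
q=snapshot("scene"); t=snapshot("top")
for p in (q,t): print([(round(r["conf"],2),np.round(r["box"]),np.round(at(p,(r["box"][0]+r["box"][2]/2,r["box"][1]+r["box"][3]/2),.012),3)) for r in spotter.trace("boulder_0",p)])
```

```text
grip in tray [-0.0345  0.1937  0.097 ] F [-0.7 -0.2 -2.1] tq [ 0.04 -0.01  0.01] rot [-179.9   -0.5  171.9]
t 22.23 shift [ 0.0016 -0.0004  0.031 ] rot [-0.1 -0.5 -0.1] F [-0.7 -0.2 -2.1] w 0.0178
[(0.59, array([379., 293.,   7.,  10.]), array([0.412, 0.221, 0.012])), (0.5, array([374., 307.,  10.,   3.]), array([0.432, 0.234, 0.012])), (0.4, array([367., 300.,  10.,  -0.]), array([0.433, 0.212, 0.012]))]
[(0.53, array([190., 120.,  67.,  63.]), array([0.551, 0.169, 0.012])), (0.48, array([183., 203.,  16.,  10.]), array([0.43 , 0.238, 0.012])), (0.47, array([201., 202.,   8.,   6.]), array([0.435, 0.208, 0.012]))]
```

All three boulders are located inside the green tub, and none are reported in the tray. I'll set the scoop down.

Emit:
servo_tool(
  commands=[0, 0, 0.012, 0, -0.5, 0, 0.01, 0, 0, 0.022, 0, -0.5, 0, 0.01, 0, 0, 0.028, 0, -0.5, 0, 0.01, 0, 0, 0.031, 0, -0.5, 0, 0.01, 0, 0, 0.0315, 0, -0.5, 0, 0.01, 0, 0, 0.0315, 0, -0.5, 0, 0.01],
)

```text
time: 23.18
tool_pos: [0.4797, -0.026, 0.0597]
ee_rot: [-3.139, 0.005, 3.001]
wrist_force: [-0.5, -0.1, -1.6]
width: 0.0174
finger_force: 30.0
```

Run:
```python
from h import *
where()
```

```text
grip in tray [-0.0338  0.1934  0.0677] F [-0.5 -0.1 -1.6] tq [-0.01 -0.01 -0.01] rot [-179.9    0.3  172. ]
```

Emit:
servo_tool(
  commands=[0, 0, 0.001, 0, 0.2, 0, 0.01, 0, 0, 0.002, 0, 0.2, 0, 0.01, 0, 0, 0.0028, 0, 0.2, 0, 0.01, 0, 0, 0.0028, 0, 0.2, 0, 0.01],
)

```text
time: 23.68
tool_pos: [0.4795, -0.0263, 0.059]
ee_rot: [-3.138, 0.001, 3.001]
wrist_force: [-7.4, -0.5, 10.4]
width: 0.0177
finger_force: 30.0
```

Run:
```python
from h import *
where()
```

```text
grip in tray [-0.0342  0.1932  0.067 ] F [-7.4 -0.5 10.4] tq [0.06 0.88 0.07] rot [-1.798e+02  1.000e-01  1.720e+02]
```

Emit:
servo_tool(
  commands=[0, 0, -0.0012, 0, -0.8, 0, 0.01, 0, 0, -0.0012, 0, -0.8, 0, 0.019, 0, 0, -0.0012, 0, -0.8, 0, 0.03, 0, 0, -0.0012, 0, -0.8, 0, 0.05, 0, 0, -0.0012, 0, -0.8, 0, 0.05, 0, 0, -0.03, 0, -0.8, 0, 0.05, 0, 0, -0.08, 0, -0.8, 0, 0.05, 0, 0, -0.12, 0, -0.8, 0, 0.05, 0, 0, -0.12, 0, -0.8, 0, 0.05],
)

```text
time: 24.8
tool_pos: [0.4817, -0.0261, 0.1808]
ee_rot: [-3.139, 0.024, 3.001]
wrist_force: [0.3, -0.0, 0.1]
width: 0.05
finger_force: 0.0
```

Run:
```python
from h import *
o=robot.get_obs(); w=snapshot("wrist"); T=tool(o)@w["hand_eye"]; q=snapshot("scene")
where()
for k in("scoop","scoop_grip"):
  for p,TT in((w,T),(q,None)):
    for r in spotter.trace(k,p)[:1]: 
        ys,xs=np.nonzero(r["region"]); print(k,round(r["conf"],2),r["box"],np.round(at(p,(xs.mean(),ys.mean()),.02 if k=="scoop" else .066,TT),3))
for X in [(.509,-.0294,.077),(.4457,-.0224,.077)]: print(np.round(proj(w,np.array(X),T)))
for k in("tub_green","tub_red","glue","keg","house","boulder_0"):
    for r in spotter.trace(k,q)[:3]:
        ys,xs=np.nonzero(r["region"]); print(k,round(r["conf"],2),np.round(r["box"],1),np.round([xs.mean(),ys.mean()],1))
# bar rows near centre columns
g=w["img"].astype(int).sum(2)/3; print(g[100:300:5,320].astype(int))
```

```text
grip in tray [-0.0344  0.1939  0.1842] F [-0.3 -0.8 -0.4] tq [ 0.02  0.04 -0.  ] rot [-179.9    0.8  172. ]
scoop 0.76 [279.8, 151.4, 77.8, 80.7] [ 0.489 -0.028  0.02 ]
scoop 0.95 [262.5, 202.0, 50.3, 53.4] [ 0.494 -0.025  0.02 ]
scoop_grip 0.68 [280.6, 149.1, 82.6, 83.5] [ 0.477 -0.026  0.066]
scoop_grip 0.77 [260.8, 201.8, 53.0, 53.4] [ 0.504 -0.005  0.066]
[321. 227.]
[319. 159.]
tub_green 0.73 [344.5 237.4  84.   80. ] [382.7 275.8]
tub_red 0.75 [272.3 271.9  81.8  82.3] [312.8 308.7]
tub_red 0.4 [260.4 204.8  52.5  50.2] [286.1 227. ]
glue 0.8 [333.3 204.   16.1  26.6] [342.  216.3]
house 0.46 [310.3 102.7   6.3  19.7] [309.9 110.1]
boulder_0 0.61 [370.  297.4   7.2   5.4] [373.3 298.8]
boulder_0 0.44 [184.9 152.6  79.7  61.9] [223.6 181. ]
[127 126 124 124 123 124 122 123 121 118  89  74  83  18  35  17  15  12
  10  12  15  43  41  43  40 110 114 120 123 125 124 125 127 124 126 126
 127 125 127 129]
```

Run:
```python
from h import *
q=snapshot("scene"); t=snapshot("top")
for n,p,(x0,y0,x1,y1) in(("scene",q,(345,270,400,325)),("top",t,(178,200,236,256))):
    a=cv2.imread(f"pics/{n}0.png").astype(int); d=np.abs(p["img"].astype(int)-a).sum(2)[y0:y1,x0:x1]
    hsv=cv2.cvtColor(p["img"],cv2.COLOR_BGR2HSV)[y0:y1,x0:x1]
    m=((hsv[...,1]>45)&(d>60)).astype(np.uint8)
    k,l,s,c=cv2.connectedComponentsWithStats(m)
    for i in range(1,k):
        if s[i,4]>8: print(n,s[i],np.round(at(p,c[i]+[x0,y0],.012),3))
```

```text
scene [ 25  24  16  16 134] [0.421 0.221 0.012]
top [  8   1  22  20 227] [0.427 0.224 0.012]
top [ 47   0  11  56 353] [0.373 0.151 0.012]
```

Run:
```python
from h import *
t=snapshot("top"); hsv=cv2.cvtColor(t["img"],cv2.COLOR_BGR2HSV)
for r in hsv[198:226,182:212,1]: print("".join(" .:-=+*#%@"[min(9,int(v)//14)] for v in r))
print()
print("tray sand px",int(((hsv[115:188,380:412,1]>60)&(hsv[115:188,380:412,2]>110)).sum()))
```

```text
-:::::-:----------------------
..............................
:::::::.:.:..:::::............
=-=------==---==---=-=-.......
-:----::-%#=-::::-*####-    ..
--:-:--=*%%#*-:::+#+****+:----
-::--+###***#%-.:#*+****#=. ..
---:-###*****#+..#*==+**#*    
--::+##******#%=-#*=-+**#*    
---:*#******##%*+#*=-+*##*    
--::##****#####. #*+=**##:    
-:--+#*##*###%=  ##*+*##*     
--:::::*####%*--+=#####*:     
-----  -#%#*+####%%#*=-:      
----=   :**.:##**#%#=.        
-----    .   ##***#%#         
----=.      .%#**+**@*        
-:::=       .%***++*##        
-:---        *#**++*%*        
----+        .%#***#%*-.      
----=         +%#*#%%+:       
---:=          :+%%#:         
----=            :=:          
----=                         
-----                         
--:-=                         
----=                         
-:--=                         

tray sand px 77
```

```bash
python3 -c "
from bench import close_job; print(close_job())"
```

```text
the job is handed in; nothing more can be done
None
```

The job is handed in: all three boulders were scooped from the tray and tipped low into the green-tagged tub, which matches the tray's tag. The scoop is standing upright back where it started, and the tubs and glue bottle show no movement; I made no final position check on the barrel or the house.

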